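Unstack the lids and close the laundry containers

TASK

Take the stack of wooden lids apart from the top down and put each lid straight onto the container it fits: the rectangular one on the steel tin, the small round one on the wooden peg jar, the square one on the yellow peg basket and, last, the large round one on the glass bowl. Each lid must sit level and fully down over its container's rim, set down rather than dropped. Leave the containers, the green tumbler and the white bottle standing where they are.

Things in the scene. Friction and masses are not known exactly. Their poses are not given: they have to be found in the camera images.
- tin_lid: rectangular wooden lid, top of the stack, 84 mm (its x) by 60 mm (its y), 32 mm high, with a dark wooden bar grip on top 50 mm (x) by 20 mm (y) by 24 mm high; about 70 g. Skirt and deck 4 mm thick, hollow below (28 mm up to the deck); deck top 32 mm above the origin, which is the centre of the lower edge; z up.
- jar_lid: round wooden lid, second from the top, diameter 110 mm, 32 mm high, with a round dark wooden knob 24 mm across and 24 mm high in the middle of its top; about 100 g. Skirt and deck 4 mm thick, hollow below (28 mm up to the deck); deck top 32 mm above the origin, which is the centre of the lower edge; z up.
- basket_lid: square wooden lid, third from the top, 130 by 130 mm (sides along its x and y), 32 mm high, with a square dark wooden knob 24 by 24 mm (same axes) and 24 mm high in the middle; about 150 g. Skirt and deck 4 mm thick, hollow below (28 mm up to the deck); deck top 32 mm above the origin, which is the centre of the lower edge; z up.
- bowl_lid: round wooden lid at the bottom of the stack, diameter 188 mm, 32 mm high, with a round dark wooden knob 24 mm across and 24 mm high in the middle; about 220 g. Each knob lies in the hollow of the lid above. Skirt and deck 4 mm thick, hollow below (28 mm up to the deck); deck top 32 mm above the origin, which is the centre of the lower edge; z up.
- tin: loose open rectangular steel tin, 62 mm (its x) by 38 mm (its y) outside, 90 mm high; a lid fully down rests with its deck on the rim (lid origin 62 mm above this origin), 7 mm play on each side. Origin: centre of the underside, z up. About 0.5 kg.
- jar: loose open round wooden jar of clothes pegs, outside diameter 86 mm, 120 mm high; a lid fully down has its origin 92 mm above this origin, 8 mm play all round. Origin: centre of the underside, z up. About 0.6 kg.
- basket: loose open square yellow plastic peg basket, 106 by 106 mm outside (sides along its x and y), 100 mm high; a lid fully down has its origin 72 mm above this origin, 8 mm play on each side. Origin: centre of the underside, z up. About 0.6 kg.
- bowl: loose open round glass bowl holding white soap bars, rim diameter 164 mm, 75 mm high; a lid fully down has its origin 47 mm above this origin, 8 mm play all round. Origin: centre of the underside, z up. About 0.8 kg.
- tumbler: green glass tumbler standing among the containers, not to be lidded: diameter 64 mm, 90 mm high, origin under its centre.
- softener: white round bottle with a grey cap standing among the containers: diameter 56 mm, 150 mm high, origin under its centre.
Not all that is in view belongs to the job. What is shaped like the tin_lid but purple is not meant.

How it is judged:
By the outcome, as a careful person would: the job done as asked, in the order asked, and still so for the second after the job is handed in, with the robot touching nothing.
It also fails if it takes over 109 s, if anything falls off the work surface, if the arm or the gripper's body presses on something with over 40 N, if the wrist force passes 120 N, or if a joint passes its speed limit or range.

ROBOT

A 6-joint arm with a two-finger parallel gripper is mounted at the origin on the work surface. World frame = base frame: x ahead of the robot, y to its left, z up, the work surface at z = 0. Lengths are in mm, angles in rad, forces in N, time in s.
With the tool pointing down it reaches from about 325 to 850 mm from the base axis. Payload 4.4 kg.
Tool frame: the origin (TCP) lies at the very end of the fingers, on their centre line; the grasp point (between the pads) lies 19 mm behind it; z points along the fingers, y is the line along which they close (so a half turn about z gives the same grasp; the last joint's range is limited). The gripper opens to 94 mm and grips with 3 to 60 N. Pads are 16 mm wide; open, the fingers measure 119 mm over their backs; the gripper's body (75 mm by 177 mm) begins 78 mm behind the grasp point.
Start: joints at [1.026, 0.207, 1.542, -0, 1.393, -0.15], TCP at [220.637, 530.986, 167.047] pointing down, gripper open.
Joint ranges: [-2.73, 2.73], [-0.86, 2.22], [0.23, 2.46], [-1.11, 4.25], [0.08, 2.63], [-2.82, 2.82]. Speed limits (rad/s): [2.79, 2.79, 3.14, 3.14, 3.14, 3.14].

INTERFACE

Orientations are given as a 3x3 rotation matrix whose columns are the frame's x, y, z axes.
In Python, from rig import ctrl, cams gives the robot as it stands.
- The arm moves only by the shell command python3 -m inch 'ROWS' [FORCE]. ROWS is text: rows parted by semicolons, each of 5 numbers parted by spaces: the finger opening in cm, from 0 to 9.4, then the shift along the tool's x, y, z in cm, then the turn about the tool's z in rad. A call has 1 to 8 rows; each row is the pose to reach, as a shift and turn from the pose commanded when the call began, along the tool's axes at that moment; what a row does not reach only later rows make up. A row lasts 1/10 s, in which the tool goes at most 50 mm and 8.59 degrees, less where a joint would pass 70% of its speed; a pose out of reach is approached as far as the arm can. A call with a gripper value outside its range is refused whole. The fingers move at their own pace and stop on an object; FORCE is the grip in N (left out, the last holds). Time passes only in rows, so rows that repeat a pose let the fingers close. It gives the time, the measured TCP pose, the force, the opening and the grip force at its end, in the units of the state.
- ctrl.get_state(): the state, without advancing time (a new reading comes with each control period).
- cams.get_image(name): name is "scene" or "side" or "wrist"; returns the picture (384x512x3 uint8, red, green, blue); there is no depth.
- cams.get_calibration(name): a dict with "fx", "fy", "cx", "cy" (pixels), "position" and "rotation" of the camera in the world; the wrist camera has in their place "T_tool_cam" (4x4, takes a point from camera to tool coordinates, whose origin is the TCP and whose axes are the flange's). Camera axes: x right, y down, z forward; pixel columns grow to the right and rows downward; lengths in mm; the calibration is good to about 2 mm. A picture is of the moment at which its call begins: read the wrist's pose just before it. get_calibration takes no time and is no camera call.
- ctrl.hand_in(): hands the job in; it is judged then, once.
The state is a dict: "clock": time; "joint_positions": joint angles; "joint_velocities": joint speeds; "joint_efforts": joint torques, N m; "eef_pos": TCP position; "tcp_rot": TCP orientation; "force": force on the tool from outside, world axes, zero at the start; "torque": the same for the moment, N m; "gripper_width": finger opening in mm; "grip_force": force on a finger pad.
Only numpy, scipy, OpenCV 4.12 (cv2) and the standard library are available. Lean on these libraries where they do the work, as an engineer would, in place of code of your own. Each camera call takes 0.05 s, during which the arm holds its last target. There are 200 camera calls.

## Working session

There is one attempt and no reset: what is moved stays moved. The work goes in short steps, Python scripts to look and compute and a shell command to move; the robot and the scene stay as the last step left them, time stands still between calls to the robot, and variables do not carry over. Pictures are saved under pics/ and viewed, at most 14 in all, crops included, and the job is handed in when it is done.

```bash
ls; mkdir -p pics
python3 - <<'E'
from rig import ctrl,cams
import cv2,numpy as np
for n in ["scene","side"]:
    im=cams.get_image(n); cv2.imwrite(f"pics/{n}0.png",cv2.resize(im[:,:,::-1],(800,600),interpolation=cv2.INTER_CUBIC)); np.save(f"pics/{n}0.npy",im)
    print(n,cams.get_calibration(n))
print(cams.get_calibration("wrist"))
s=ctrl.get_state();print(s["eef_pos"],s["tcp_rot"],s["clock"],s["gripper_width"])
E
```

```text
pics
scene {'fx': 374.9745227753909, 'fy': 374.9745227753909, 'cx': 251.3313968512855, 'cy': 188.67607258298295, 'position': array([1129.4522261 ,   40.77383814,  862.2027573 ]), 'rotation': array([[-0.03646345,  0.81382749, -0.57996141],
       [ 0.99932996,  0.02785422, -0.0237438 ],
       [-0.00316898, -0.58043859, -0.81429786]])}
side {'fx': 392.51751847350266, 'fy': 392.51751847350266, 'cx': 255.18570464291375, 'cy': 193.27289739966577, 'position': array([ 237.08201475, -909.34303807,  809.04450549]), 'rotation': array([[ 0.93636756, -0.22410387,  0.27017264],
       [-0.35079812, -0.57000112,  0.74299354],
       [-0.01250902, -0.7904911 , -0.61234577]])}
{'fx': 339.0212222305988, 'fy': 339.0212222305988, 'cx': 257.82402037706674, 'cy': 191.04931620332218, 'T_tool_cam': array([[ 5.50524644e-04, -9.66042021e-01, -2.58384423e-01,
         7.49961078e+01],
       [ 9.99999845e-01,  5.54272580e-04,  5.83392568e-05,
         1.11203375e+00],
       [ 8.68572270e-05, -2.58384415e-01,  9.66042176e-01,
        -2.17800331e+02],
       [ 0.00000000e+00,  0.00000000e+00,  0.00000000e+00,
         1.00000000e+00]])}
[220.23779098 530.30201653 166.02199267] [[-9.23460378e-01  3.83692506e-01 -9.95925438e-04]
 [ 3.83693716e-01  9.23458774e-01 -1.73931855e-03]
 [ 2.52332590e-04 -1.98832210e-03 -9.99997991e-01]] 0.1 93.95796741298736
```

View pics/scene0.png

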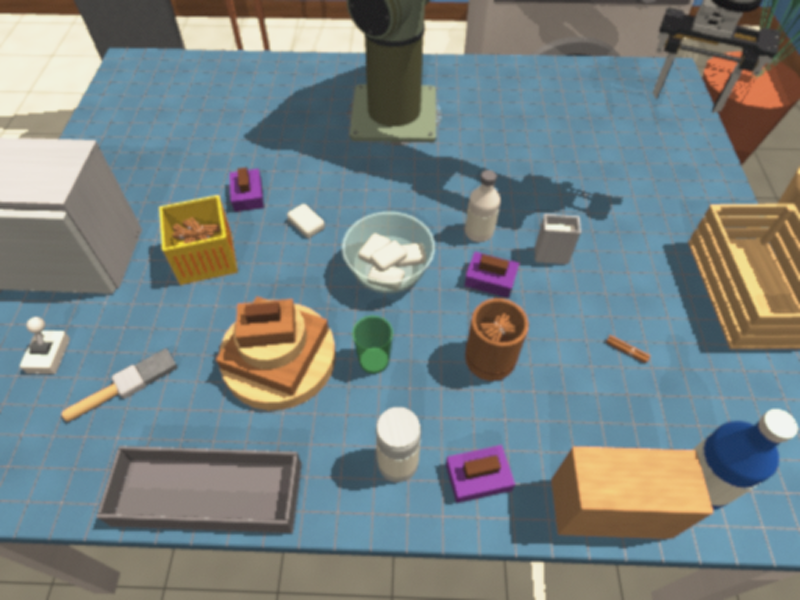

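View pics/side0.png

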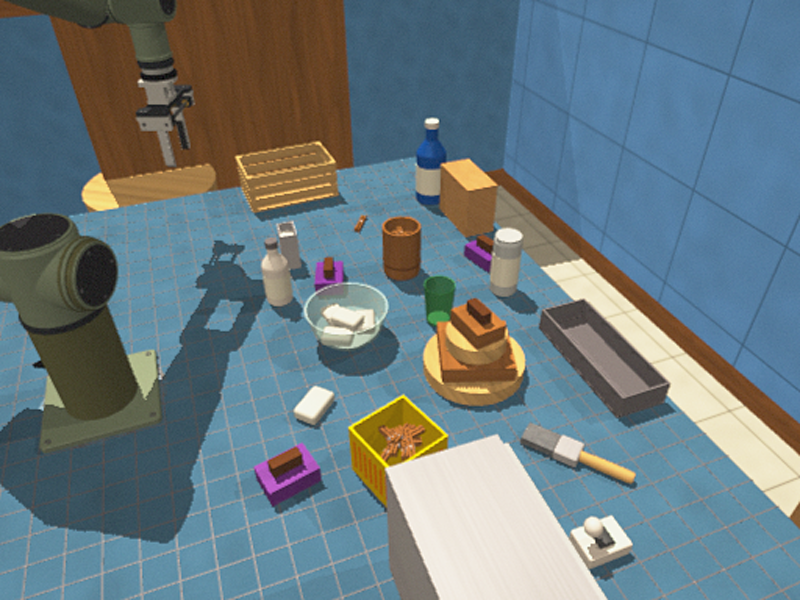

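The scene view shows the stack around (275,345), with the basket at (198,238), bowl at (388,255), jar at (495,338), tin at (558,238), softener at (398,442) and tumbler at (373,345). The small cream bottle at (482,208) is an extra. I'll enlarge both views to measure.

```bash
cat > h.py <<'E'
import numpy as np,cv2
from rig import ctrl,cams
def cam(n,st=None):
    c=cams.get_calibration(n);K=np.array([[c["fx"],0,c["cx"]],[0,c["fy"],c["cy"]],[0,0,1]])
    if n=="wrist":
        T=np.eye(4);T[:3,:3]=st["tcp_rot"];T[:3,3]=st["eef_pos"];T=T@c["T_tool_cam"];return K,T[:3,:3],T[:3,3]
    return K,c["rotation"],c["position"]
def unproj(C,uv,z):
    K,R,p=C;d=R@np.linalg.solve(K,[uv[0],uv[1],1]);return (p+d*(z-p[2])/d[2])[:2]
def proj(C,P):
    K,R,p=C;q=(np.atleast_2d(P)-p)@R@K.T;return q[:,:2]/q[:,2:]
def rect(x,y,z,a,lx,ly):
    c,s=np.cos(a),np.sin(a);P=np.array([[lx,ly],[-lx,ly],[-lx,-ly],[lx,-ly]])/2@np.array([[c,s],[-s,c]])
    return np.c_[P+[x,y],np.full(4,z)]
def circ(x,y,z,d):
    t=np.linspace(0,2*np.pi,60,endpoint=False);return np.c_[x+d/2*np.cos(t),y+d/2*np.sin(t),t*0+z]
def draw(im,C,shapes,crop,f,name):
    x0,y0,x1,y1=crop;o=cv2.resize(im[y0:y1,x0:x1,::-1].copy(),None,fx=f,fy=f,interpolation=cv2.INTER_CUBIC)
    for P in shapes:
        q=(proj(C,P)-[x0,y0]+.5)*f-.5;cv2.polylines(o,[np.int32(q*16)],True,(255,0,255),1,cv2.LINE_AA,4)
    cv2.imwrite("pics/"+name,o)
E
python3 - <<'E'
from h import *
im=np.load("pics/scene0.npy");C=cam("scene")
draw(im,C,[],(90,105,390,310),2.66,"c1.png")
v=lambda u,w:(u/1.5625,w/1.5625)
for n,u,w,z in [("basket",(161+231)/2,225,100),("bowl",388,250,75),("jar",499,322,120),("tin",560,224,90),("tum",373,331,90),("soft",398,425,150),("stacktop",264,310,152),("bowllid",277,352,32)]:
    print(n,unproj(C,v(u,w),z).round())
im=np.load("pics/side0.npy")
draw(im,cam("side"),[],(165,135,345,320),3.2,"c2.png")
E
```

```text
basket [ 449. -331.]
bowl [473.   6.]
jar [646. 181.]
tin [416. 308.]
tum [649. -10.]
soft [828.  34.]
stacktop [ 657. -167.]
bowllid [ 659. -168.]
```

View pics/c1.png

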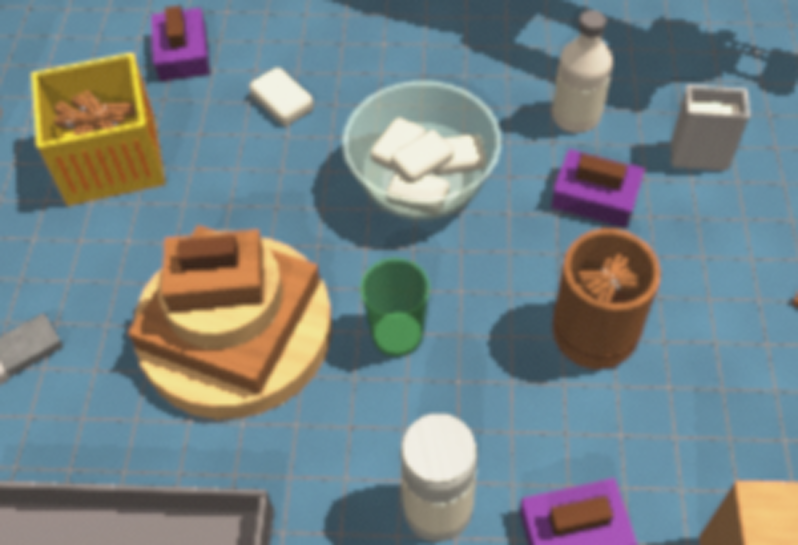

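View pics/c2.png

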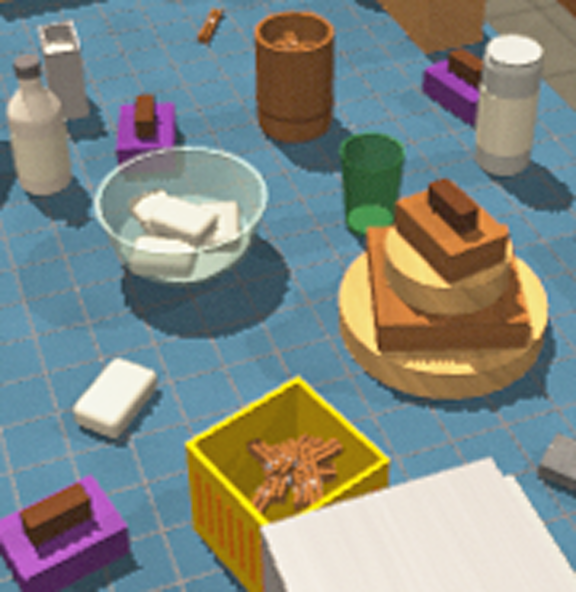

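Both crops are clear: the corners and rims can be read. I'll fit poses from these readings and overlay them.

```bash
cat > fit.py <<'E'
from h import *
from scipy.optimize import least_squares
def corners(obs,z,lx,ly,x0):  # obs: list of (C, px, cornerindex)
    f=lambda p:np.concatenate([proj(C,rect(p[0],p[1],z,p[2],lx,ly)[i])[0]-px for C,px,i in obs])
    return least_squares(f,x0,loss="soft_l1")
def round_(obs,z,d,x0):  # obs: (C, 'l','r','t','b', value)
    def f(p):
        r=[]
        for C,k,v in obs:
            q=proj(C,circ(p[0],p[1],z,d));r.append({'l':q[:,0].min(),'r':q[:,0].max(),'t':q[:,1].min(),'b':q[:,1].max()}[k]-v)
        return np.array(r)
    return least_squares(f,x0,diff_step=1e-3)
E
python3 - <<'E'
from fit import *
S=cam("scene");D=cam("side")
s=lambda u,v:(np.array([u,v])+.5)/2.66-.5+[90,105]
d=lambda u,v:(np.array([u,v])+.5)/3.2-.5+[165,135]
# corner order in world (a~0): 0(+,+)1(-,+)2(-,-)3(+,-); scene: right=+y, down=+x
def show(n,r):print(n,r.x.round(3),"res",np.abs(r.fun).max().round(2))
P={}
r=corners([(S,s(32,73),2),(S,s(136,55),1),(S,s(149,130),0),(S,s(43,150),3),(D,d(188,444),1+0*0),(D,d(299,378),0),(D,d(389,461),3)],100,106,106,[449,-331,.1]);show("basket",r);P['basket']=r.x
r=corners([(S,s(684,87),2),(S,s(747,88),1),(S,s(748,117),0),(S,s(679,115),3)],90,38,62,[416,308,0]);show("tin (y long)",r);P['tin']=r.x
r=corners([(S,s(164,238),2),(S,s(261,230),1),(S,s(263,280),0),(S,s(168,288),3),(D,d(506,234),3),(D,d(459,260),2)],128,60,84,[657,-167,0.1]);show("tinlid",r);P['tl']=r.x
r=corners([(S,s(133,326),3),(S,s(319,263),1),(S,s(258,370),0),(D,d(378,338),2)],64,130,130,[657,-167,-.5]);show("basketlid",r);P['bl']=r.x
sc=lambda k,v:(S,k,((v+.5)/2.66-.5)+(90 if k in'lr' else 105))
dc=lambda k,v:(D,k,((v+.5)/3.2-.5)+(165 if k in'lr' else 135))
for n,z,dd,x0,o in [("bowl",75,164,[473,6],[sc('l',344),sc('r',500),sc('t',84),dc('l',94),dc('r',267),dc('t',148)]),
 ("jar",120,86,[646,181],[sc('l',563),sc('r',659),sc('t',230),dc('l',256),dc('r',334),dc('t',13)]),
 ("tumbler",90,64,[649,-10],[sc('l',362),sc('r',428),sc('t',259),dc('l',341),dc('r',405),dc('t',135)]),
 ("soft",150,56,[828,34],[sc('l',402),sc('r',476),sc('t',415),dc('l',486),dc('r',542),dc('t',37)]),
 ("bowllid",32,188,[657,-167],[sc('l',136),sc('r',331),dc('l',339),dc('r',548)]),
 ("jarlid",96,110,[657,-167],[sc('l',160),sc('r',280),dc('l',384),dc('r',512)])]:
    r=round_(o,z,dd,x0);show(n,r);P[n]=r.x
sh=[rect(*P['basket'][:2],100,P['basket'][2],106,106),rect(*P['tin'][:2],90,P['tin'][2],38,62),rect(*P['tl'][:2],128,P['tl'][2],60,84),rect(*P['tl'][:2],152,P['tl'][2],20,50),rect(*P['bl'][:2],64,P['bl'][2],130,130),
 circ(*P['bowl'],75,164),circ(*P['jar'],120,86),circ(*P['bowllid'],32,188),circ(*P['jarlid'],96,110),circ(*P['tumbler'],90,64)]
draw(np.load("pics/scene0.npy"),S,sh,(95,115,380,310),2.8,"o1.png")
draw(np.load("pics/side0.npy"),D,sh,(165,135,345,320),3.2,"o2.png")
E
```

```text
basket [ 4.40573e+02 -3.39080e+02  3.21000e-01] res 1.94
tin (y long) [ 4.13985e+02  3.09239e+02 -4.90000e-02] res 2.79
tinlid [ 6.50876e+02 -1.70461e+02  1.92000e-01] res 2.5
basketlid [ 6.46105e+02 -1.70469e+02 -3.17000e-01] res 3.36
bowl [461.342   5.607] res 1.39
jar [643.587 180.806] res 0.83
tumbler [650.985 -11.331] res 1.17
soft [826.872  34.044] res 3.64
bowllid [ 652.833 -167.405] res 0.46
jarlid [ 652.191 -169.668] res 0.4
```

View pics/o1.png

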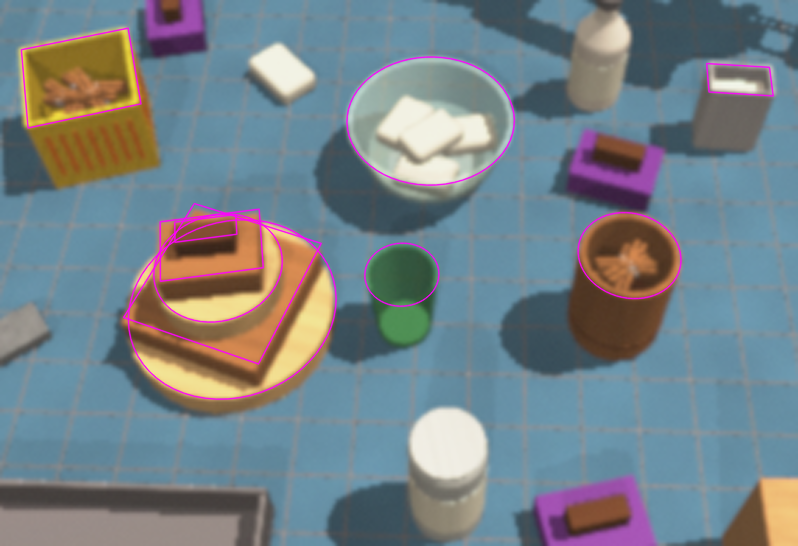

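View pics/o2.png

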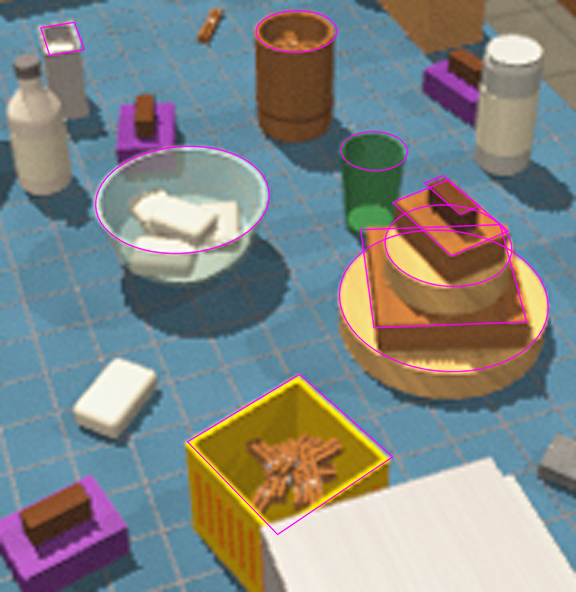

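The overlays agree to a few mm. Next I'll look from above with the wrist camera to refine the containers, tin/jar/bowl first.

```bash
cat > go.py <<'E'
import sys,numpy as np
from rig import ctrl
# usage: go.py x y z yangle_deg : shift in tool axes (cm) and turn (rad) to get there
s=ctrl.get_state();R=np.array(s["tcp_rot"]);p=np.array(s["eef_pos"])
x,y,z,a=map(float,sys.argv[1:5]);c=np.degrees(np.arctan2(R[1,1],R[0,1]))
t=-(a-c+90)%180-90 if False else ((c-a+90)%180)-90
print("shift cm",(R.T@(np.array([x,y,z])-p)/10).round(2),"turn",np.radians(t).round(3),"| now",p.round(1),"yang",c.round(1),"t",s["clock"],"w",round(s["gripper_width"],1),"F",np.round(s["force"],1))
E
python3 go.py 500 180 280 11
```

```text
shift cm [-39.27 -21.64 -11.36] turn 0.985 | now [220.2 530.3 166. ] yang 67.4 t 0.1 w 94.0 F [ 0.  -0.7  0.1]
```

```bash
python3 -m inch '9.4 0 0 -8 0; 9.4 -39.3 -21.6 -11.4 0.985; 9.4 -39.3 -21.6 -11.4 0.985; 9.4 -39.3 -21.6 -11.4 0.985; 9.4 -39.3 -21.6 -11.4 0.985; 9.4 -39.3 -21.6 -11.4 0.985; 9.4 -39.3 -21.6 -11.4 0.985; 9.4 -39.3 -21.6 -11.4 0.985'; python3 go.py 500 180 280 11
```

```text
clock: 0.9
eef_pos: [437.6, 258.5, 266.4]
tcp_rot: [[-0.186, 0.982, -0.001], [0.982, 0.186, -0.0], [0.0, -0.001, -1.0]]
force: [1.1, 0.5, -0.5]
gripper_width: 93.9
grip_force: 0.0
shift cm [-8.88  4.67 -1.36] turn -0.004 | now [437.6 258.5 266.4] yang 10.7 t 0.9 w 93.9 F [ 1.1  0.5 -0.5]
```

```bash
python3 -m inch '9.4 -10.4 4.4 -6.4 0; 9.4 -10.4 4.4 -6.4 0; 9.4 -10.4 4.4 -6.4 0;9.4 -10.4 4.4 -6.4 0; 9.4 -10.4 4.4 -6.4 0; 9.4 -10.4 4.4 -6.4 0' | head -2
cat > look.py <<'E'
import sys,pickle
from h import *
n=sys.argv[1];st=ctrl.get_state();im=cams.get_image("wrist")
pickle.dump((im,cam("wrist",st)),open(f"pics/{n}.pkl","wb"))
cv2.imwrite(f"pics/{n}.png",cv2.resize(im[:,:,::-1],(800,600),interpolation=cv2.INTER_CUBIC))
print(np.round(st["eef_pos"],1))
E
python3 look.py w1
```

```text
clock: 1.5
eef_pos: [498.7, 167.5, 329.1]
[498.7 167.5 329.1]
```

View pics/w1.png

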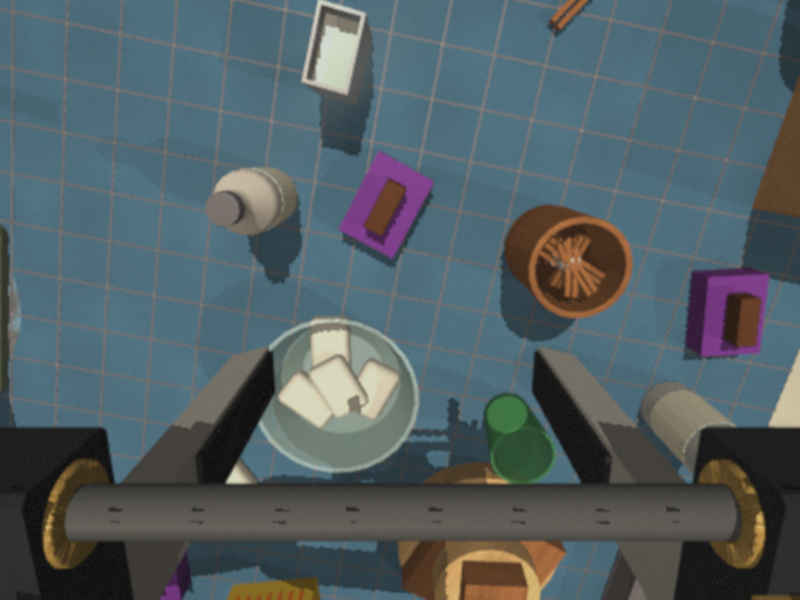

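```bash
python3 go.py 560 -230 330 10.7
```

```text
shift cm [-40.21  -1.64  -0.1 ] turn 0.007 | now [498.6 167.7 329.1] yang 11.1 t 1.55 w 93.8 F [ 0.4 -0.7 -0.9]
```

The wrist view shows the tin rim corners at (320,2),(366,13),(348,96),(302,82). The bowl rim spans x 258–418 and y 319–471. The jar rim spans x 529–632, with its bottom at 320. Now the other side.

```bash
python3 - <<'E'
from fit import *;import pickle
im,W=pickle.load(open("pics/w1.pkl","rb"))
f=1.5625;v=lambda u,w:(np.array([u,w])+.5)/f-.5
for q in [(320,2),(366,13),(348,96),(302,82)]: print(unproj(W,v(*q),90).round(1))
r=corners([(W,v(320,2),1),(W,v(366,13),0),(W,v(348,96),3),(W,v(302,82),2)],90,38,62,[414,309,0]);print("tin",r.x.round(3),r.fun.round(1))
c=lambda k,x:(W,k,(x+.5)/f-.5)
for n,z,d,x0,o in [("bowl",75,164,[466,6],[c('l',258),c('r',418),c('t',319),c('b',471)]),("jar",120,86,[644,181],[c('l',529),c('r',632),c('t',213),c('b',320)])]:
    r=round_(o,z,d,x0);print(n,r.x.round(1),r.fun.round(1))
E
python3 -m inch '9.4 -40 -1.6 0 0;9.4 -40 -1.6 0 0;9.4 -40 -1.6 0 0;9.4 -40 -1.6 0 0;9.4 -40 -1.6 0 0;9.4 -40 -1.6 0 0;9.4 -40 -1.6 0 0;9.4 -40 -1.6 0 0'|head -2;python3 -m inch '9.4 0 0 0 0; 9.4 0 0 0 0'|head -2; python3 look.py w2
```

```text
[398.2 343.9]
[434.6 343.1]
[430.9 280.4]
[392.8 283.7]
tin [ 4.14131e+02  3.12834e+02 -6.90000e-02] [-0.6 -1.2  0.4  0.7  0.  -0.2  0.1  0.5]
bowl [465.5   7.6] [-2.9  2.9 -0.8  1.2]
jar [643.6 184. ] [-0.7  0.7  1.3 -1.4]
clock: 2.35
eef_pos: [560.6, -228.8, 329.6]
clock: 2.55
eef_pos: [560.3, -228.0, 328.9]
[ 560.3 -228.   328.9]
```

View pics/w2.png

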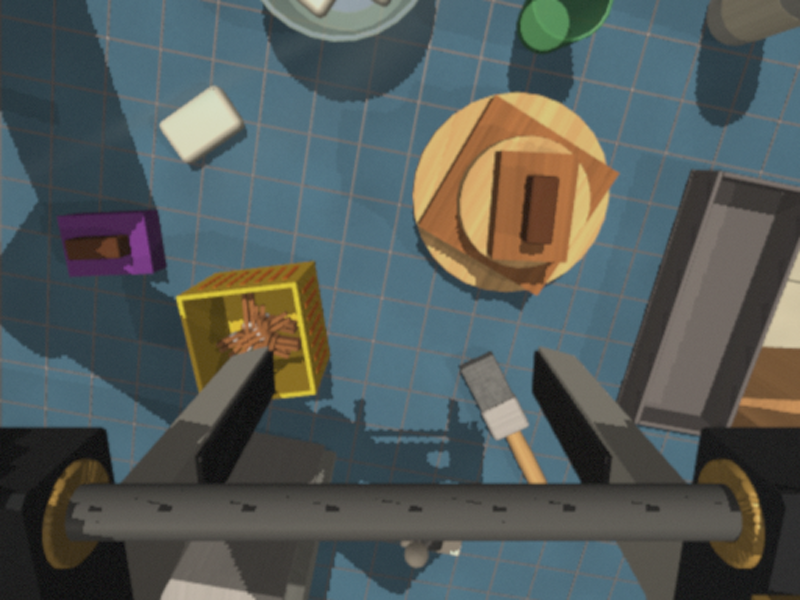

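The stack's bar top has corners at (529,174),(559,176),(552,245),(524,243). The tin lid deck runs from (499,151) to (568,262). The basket rim corners are at (178,298),(298,284),(315,395). The grey box sits just behind the basket.

```bash
python3 - <<'E'
from fit import *;import pickle
im,W=pickle.load(open("pics/w2.pkl","rb"));S=cam("scene");D=cam("side")
f=1.5625;v=lambda u,w:(np.array([u,w])+.5)/f-.5
r=corners([(W,v(529,174),1),(W,v(559,176),0),(W,v(552,245),3),(W,v(524,243),2)],152,20,50,[650,-170,.1]);print("bar",r.x.round(3),r.fun.round(1))
r=corners([(W,v(499,151),1),(W,v(574,153),0),(W,v(568,262),3),(W,v(496,257),2)],128,60,84,[650,-170,.1]);print("tinlid",r.x.round(3),r.fun.round(1))
r=corners([(W,v(178,298),1),(W,v(298,284),0),(W,v(315,395),3)],100,106,106,[440,-339,.3]);print("basket",r.x.round(3),r.fun.round(1))
r=corners([(W,v(499,97),1),(W,v(619,175),0),(W,v(538,289),3),(W,v(421,222),2)],64,130,130,[650,-170,-.3]);print("basketlid",r.x.round(3),r.fun.round(1))
c=lambda k,x:(W,k,(x+.5)/f-.5)
for n,z,d,o in [("jarlid",96,110,[c('l',460),c('r',591),c('t',136)]),("bowllid",32,188,[c('l',414),c('r',609),c('t',92),c('b',291)])]:
    r=round_(o,z,d,[650,-170]);print(n,r.x.round(1),r.fun.round(1))
for h in (0,100,150,200,250): print(h,"scene top corner",unproj(S,v(92,142),h).round(),"base",unproj(S,v(140,235),0).round(), "side near",unproj(D,v(387,470),h).round(),unproj(D,v(500,437),h).round())
E
python3 go.py 650 -170 170 11
```

```text
bar [ 6.53018e+02 -1.70662e+02  1.62000e-01] [ 1.   0.5 -0.6 -0.2 -0.6 -0.6  0.3  0.2]
tinlid [ 6.53828e+02 -1.70807e+02  1.84000e-01] [-0.1  0.3  2.4 -0.6 -0.  -0.8 -1.8  2. ]
basket [ 4.41476e+02 -3.41287e+02  3.04000e-01] [-0.3 -0.5 -0.3  0.1  0.7  0.6]
basketlid [ 6.54959e+02 -1.68871e+02 -3.51000e-01] [ 0.2 -2.4  1.5 -0.6 -0.4  4.2 -0.9  1.2]
jarlid [ 653.9 -171. ] [-0.1  0.1  0. ]
bowllid [ 653.9 -168.7] [-0.7  0.7 -0.3  0.5]
0 scene top corner [ 120. -669.] base [ 388. -483.] side near [ 423. -329.] [ 622. -334.]
100 scene top corner [ 237. -587.] base [ 388. -483.] side near [ 400. -401.] [ 575. -405.]
150 scene top corner [ 296. -546.] base [ 388. -483.] side near [ 389. -437.] [ 551. -441.]
200 scene top corner [ 354. -505.] base [ 388. -483.] side near [ 377. -473.] [ 527. -477.]
250 scene top corner [ 413. -463.] base [ 388. -483.] side near [ 366. -508.] [ 503. -512.]
shift cm [ 3.85  9.9  15.95] turn 0.001 | now [ 560.5 -227.1  329.5] yang 11.1 t 2.6 w 94.0 F [0.6 0.2 0.4]
```

```bash
python3 go.py 653.3 -170.7 165 9.5
python3 -m inch '6 3.8 10.3 10 0.026;6 3.8 10.3 10 0.026;6 3.8 10.3 10 0.026;6 3.8 10.3 10 0.026;6 3.8 10.3 14 0.026;6 3.8 10.3 14 0.026;6 3.8 10.3 14 0.026' 20 ; python3 look.py w3; python3 go.py 653.3 -170.7 131 9.5
python3 - <<'E'
import cv2
a=cv2.imread("pics/w3.png");cv2.imwrite("pics/w3c.png",a[250:])
E
```

```text
shift cm [ 3.72 10.21 16.45] turn 0.027 | now [ 560.5 -227.1  329.5] yang 11.1 t 2.6 w 94.0 F [0.6 0.2 0.4]
clock: 3.3
eef_pos: [653.7, -170.5, 191.2]
tcp_rot: [[-0.167, 0.986, -0.001], [0.986, 0.167, 0.0], [0.001, -0.001, -1.0]]
force: [0.3, 0.1, 0.7]
gripper_width: 60.0
grip_force: 0.0
[ 653.7 -170.5  191.2]
shift cm [ 0.1  -0.16  6.19] turn 0.001 | now [ 654.9 -171.4  192.9] yang 9.6 t 3.35 w 60.0 F [-0.1 -0.4  0.2]
```

View pics/w3c.png

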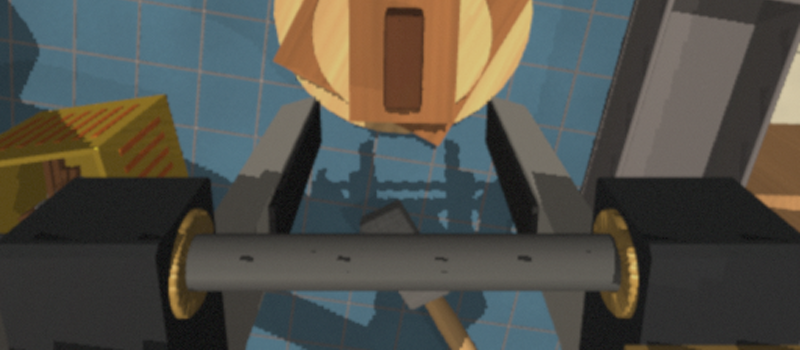

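The bar, centred at x 404, sits midway between the fingers (321 and 487), and the axes are aligned. I'll grip it.

```bash
python3 -m inch '6 0 0 5 0;6 0 0 6.2 0;6 0 0 6.2 0;1 0 0 6.2 0;1 0 0 6.2 0;1 0 0 6.2 0;1 0 0 6.2 0; 1 0 0 6.2 0' 20; python3 go.py 653.3 -170.7 131 9.5
```

```text
clock: 4.15
eef_pos: [654.8, -171.9, 129.2]
tcp_rot: [[-0.165, 0.986, 0.001], [0.986, 0.165, -0.0], [-0.001, 0.001, -1.0]]
force: [0.4, -0.1, 0.2]
gripper_width: 23.8
grip_force: 0.0
shift cm [ 0.14 -0.13 -0.18] turn 0.0 | now [ 654.8 -171.9  129.2] yang 9.5 t 4.15 w 23.8 F [ 0.4 -0.1  0.2]
```

```bash
python3 -m inch '1 0 0 0 0;1 0 0 0 0;1 0 0 0 0;1 0 0 -1 0;1 0 0 -3 0;1 0 0 -7 0;1 0 0 -12 0;1 0 0 -12 0' 20; python3 go.py 414 311.5 249 -3.5
```

```text
clock: 4.95
eef_pos: [659.3, -173.6, 259.8]
tcp_rot: [[-0.165, 0.986, 0.017], [0.986, 0.165, -0.007], [-0.009, 0.015, -1.0]]
force: [0.1, -0.7, 1.3]
gripper_width: 10.0
grip_force: 0.0
shift cm [ 51.9  -16.18   0.35] turn 0.227 | now [ 659.3 -173.6  259.8] yang 9.5 t 4.95 w 10.0 F [ 0.1 -0.7  1.3]
```

```bash
python3 look.py w4
python3 - <<'E'
from h import *
im=cams.get_image("side");a=cv2.imread("pics/w4.png")
b=cv2.resize(im[120:270,200:380,::-1],(500,417),interpolation=cv2.INTER_CUBIC)
c=np.zeros((600,800,3),np.uint8);c[:417,:500]=b
cv2.imwrite("pics/w4c.png",np.hstack([b,cv2.resize(a,(300,225))[:225].repeat(1,0) if 0 else cv2.copyMakeBorder(cv2.resize(a,(300,225)),0,192,0,0,cv2.BORDER_CONSTANT)]))
E
```

```text
[ 659.3 -173.6  259.8]
```

View pics/w4c.png

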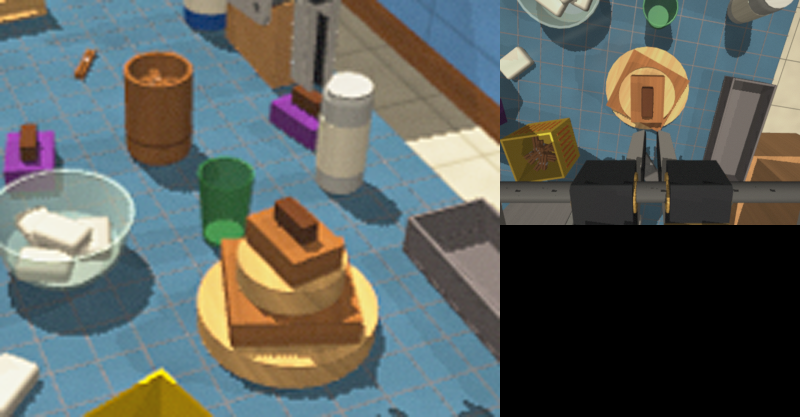

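The stack is untouched: the bar is visible and the gripper is empty. I'll check the wrist and side geometry against the reported TCP.

Run:
```python
from h import *;import pickle
s=ctrl.get_state();D=cam("side")
print(s["eef_pos"],s["clock"],s["gripper_width"],proj(D,np.array([s["eef_pos"],[653,-171,152],[659,-173,152]])))
im,W=pickle.load(open("pics/w4.pkl","rb"));print("tcp in wrist*1.5625",proj(W,np.array([s["eef_pos"],[653,-171,152]]))*1.5625)
cv2.imwrite("pics/side_now.png",cv2.resize(cams.get_image("side")[60:260,200:440,::-1],(720,600),interpolation=cv2.INTER_CUBIC))
```

```text
[ 655.93457203 -172.30378942  252.03022253] 5.05 10.004499657839606 [[310.27716746 164.41193072]
 [306.37310366 195.2377676 ]
 [308.69928071 195.16199123]]
tcp in wrist*1.5625 [[394.20053819 328.22615952]
 [390.13021918 274.33320447]]
```

View pics/side_now.png

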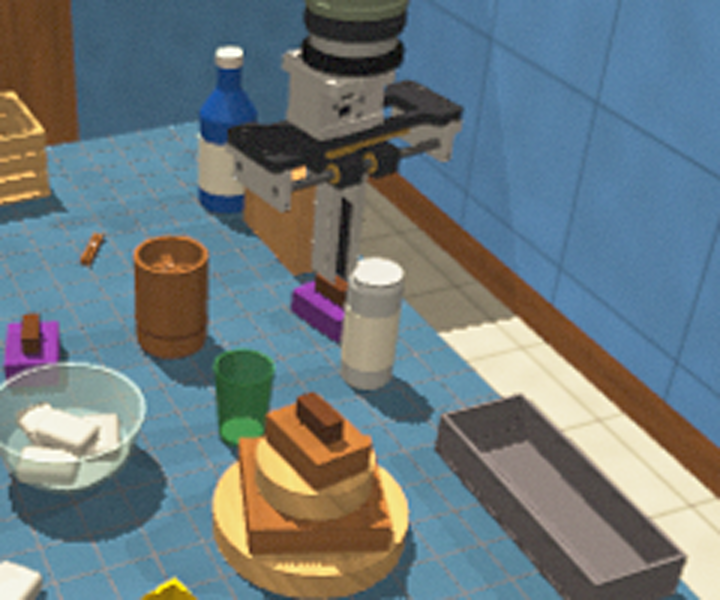

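The fingertips look about 15–25 mm short of the reported TCP, so I probably gripped above the bar or only its very top. I'll go back down and probe, using grip width and force.

```bash
python3 - <<'E'
from h import *
print("start tip predicted in side0 (view px)",proj(cam("side"),np.array([[220.2,530.3,166.0]]))*1.5625)
E
python3 -m inch '5 0 0 0 0;5 0 0 0 0;5 0 0 0 0;5 0 0 0 0;5 0 0 0 0;5 0 0 0 0' ; python3 go.py 653.3 -170.7 131 9.5
```

```text
start tip predicted in side0 (view px) [[183.1487526  172.29637227]]
clock: 5.7
eef_pos: [654.5, -171.8, 248.4]
tcp_rot: [[-0.165, 0.986, -0.0], [0.986, 0.165, 0.0], [0.0, -0.0, -1.0]]
force: [0.2, -0.6, -0.0]
gripper_width: 49.7
grip_force: 0.0
shift cm [ 0.12 -0.1  11.74] turn 0.0 | now [ 654.5 -171.8  248.4] yang 9.5 t 5.7 w 49.7 F [ 0.2 -0.6 -0. ]
```

```bash
python3 -m inch '5 0.1 -0.1 4 0;5 0.1 -0.1 8 0;5 0.1 -0.1 11.7 0;5 0.1 -0.1 11.7 0;5 0.1 -0.1 11.7 0;5 0.1 -0.1 11.7 0' |sed -n '2p;4,5p';python3 -m inch '1 0 0 0 0;1 0 0 0 0;1 0 0 0 0;1 0 0 0 0;1 0 0 0 0;1 0 0 0 0;1 0 0 0 0;1 0 0 0 0' 20
```

```text
eef_pos: [655.4, -171.8, 134.8]
force: [-0.0, -1.3, 0.8]
gripper_width: 49.8
clock: 7.1
eef_pos: [653.3, -170.9, 131.4]
tcp_rot: [[-0.165, 0.986, -0.0], [0.986, 0.165, 0.0], [0.0, -0.0, -1.0]]
force: [0.7, -1.0, -0.2]
gripper_width: 10.0
grip_force: 0.0
```

```bash
python3 look.py w5
python3 - <<'E'
from h import *
a=cv2.imread("pics/w5.png")[200:500,200:600]
s=cams.get_image("side")[125:225,250:383,::-1];b=cv2.resize(s,(400,300),interpolation=cv2.INTER_CUBIC)
c=cv2.resize(cams.get_image("scene")[150:300,120:320,::-1],(400,300),interpolation=cv2.INTER_CUBIC)
cv2.imwrite("pics/m1.png",np.vstack([np.hstack([a,b]),np.hstack([c,c*0])]))
E
```

```text
[ 653.3 -170.9  131.4]
```

View pics/m1.png

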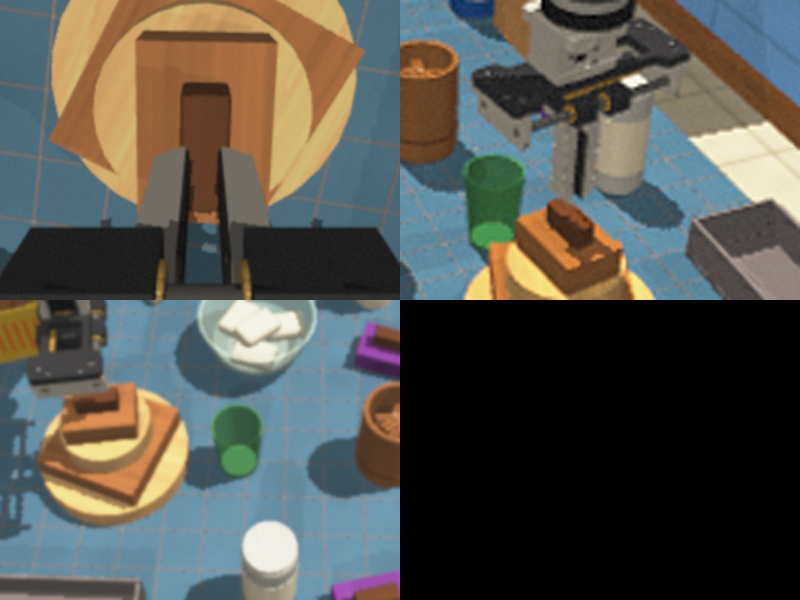

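The pictures settle it. The fingertips sit about 40 mm above the reported TCP: 10 mm of opening spans 18 px, giving a depth of 188 mm where 230 was expected, and the side view agrees. I'll open and go about 40 mm lower, feeling for the deck.

```bash
python3 -m inch '5 0 0 0 0;5 0 0 0 0;5 0 0 0 0;5 0 0 0 0;5 0 0 0 0;5 0 0 0 0;5 0 0 1 0;5 0 0 2.5 0'|sed -n '2p;4,5p';python3 -m inch '5 0 0 0 0;5 0 0 0.5 0;5 0 0 0.5 0;5 0 0 0.5 0;5 0 0 .5 0'|sed -n '2p;4,5p'
```

```text
eef_pos: [654.2, -171.3, 106.8]
force: [0.1, -0.2, 0.5]
gripper_width: 49.7
eef_pos: [653.7, -171.1, 102.0]
force: [0.5, -0.2, 0.5]
gripper_width: 50.3
```

```bash
python3 -m inch '5 0 0 0.2 0;5 0 0 0.3 0;5 0 0 0.3 0;5 0 0 .3 0'|sed -n '2p;4,5p';python3 -m inch '5 0 0 0.1 0;5 0 0 0.2 0;5 0 0 0.2 0;5 0 0 0.2 0'|sed -n '2p;4,5p'
```

```text
eef_pos: [653.3, -170.9, 98.5]
force: [-0.1, -0.1, -0.3]
gripper_width: 49.8
eef_pos: [653.3, -170.9, 96.4]
force: [-0.2, -0.3, -0.7]
gripper_width: 50.2
```

```bash
for i in 1; do python3 -m inch '5 0 0 0.2 0;5 0 0 0.3 0;5 0 0 0.3 0;5 0 0 .3 0'|sed -n '2p;4,5p';python3 -m inch '5 0 0 0.1 0;5 0 0 0.2 0;5 0 0 0.2 0;5 0 0 0.2 0'|sed -n '2p;4,5p'; done;  python3 -m inch '1 0 0 0 0;1 0 0 0 0;1 0 0 0 0;1 0 0 0 0;1 0 0 0 0;1 0 0 0 0;1 0 0 0 0;1 0 0 0 0' 20
```

```text
eef_pos: [653.3, -170.9, 93.4]
force: [-0.1, -0.5, 0.3]
gripper_width: 49.7
eef_pos: [653.3, -170.9, 91.4]
force: [0.3, 0.2, -0.3]
gripper_width: 50.0
clock: 10.95
eef_pos: [653.4, -171.0, 91.5]
tcp_rot: [[-0.165, 0.986, 0.0], [0.986, 0.165, -0.0], [-0.0, 0.0, -1.0]]
force: [-0.0, -0.3, 0.2]
gripper_width: 19.8
grip_force: 19.9
```

Gripped (19.8 mm at 20 N). I'll let go briefly and feel for the deck, to find the true tip offset and get full overlap.

```bash
python3 -m inch '3.5 0 0 0 0;3.5 0 0 0 0;3.5 0 0 0 0;3.5 0 0 0.2 0;3.5 0 0 0.2 0;3.5 0 0 .2 0'|sed -n '2p;4,5p';python3 -m inch '3.5 0 0 0.1 0;3.5 0 0 0.2 0;3.5 0 0 0.2 0;3.5 0 0 0.2 0'|sed -n '2p;4,5p'
```

```text
eef_pos: [653.6, -171.1, 89.9]
force: [-0.1, -0.6, 2.9]
gripper_width: 35.0
eef_pos: [653.7, -171.1, 89.9]
force: [-3.4, 0.9, 9.4]
gripper_width: 34.8
```

```bash
python3 -m inch '3.5 0 0 0.1 0;3.5 0 0 0.2 0;3.5 0 0 0.2 0;3.5 0 0 0.2 0'|sed -n '2p;4,5p'
```

```text
eef_pos: [653.8, -171.1, 89.8]
force: [-4.7, 1.9, 16.0]
gripper_width: 35.2
```

Contact comes at reported z 89.9 with the deck at 128, so the tip offset is 38 mm. I'll back off 1 mm, grip and lift.

```bash
python3 -m inch '3.5 0 0 -0.5 0;3.5 0 0 -0.5 0;1 0 0 -0.5 0;1 0 0 -0.5 0;1 0 0 -0.5 0;1 0 0 -0.5 0;1 0 0 -0.5 0;1 0 0 -0.5 0' 25 |sed -n '2p;4,6p';python3 -m inch '1 0 0 -0.5 0;1 0 0 -2 0;1 0 0 -4 0;1 0 0 -8 0;1 0 0 -12 0;1 0 0 -12 0;1 0 0 -12 0';python3 go.py 414 311.5 205 -3.5
```

```text
eef_pos: [652.9, -170.8, 90.0]
force: [0.4, -0.1, 0.8]
gripper_width: 20.0
grip_force: 25.3
clock: 13.85
eef_pos: [654.5, -171.4, 213.4]
tcp_rot: [[-0.165, 0.986, 0.004], [0.986, 0.165, -0.002], [-0.003, 0.004, -1.0]]
force: [-0.3, -0.0, -0.6]
gripper_width: 19.9
grip_force: 25.3
shift cm [ 51.6  -15.74   0.65] turn 0.227 | now [ 654.5 -171.4  213.4] yang 9.5 t 13.85 w 19.9 F [-0.3 -0.  -0.6]
```

```bash
python3 -m inch '1 51.6 -15.7 0.6 0.23;1 51.6 -15.7 0.6 0.23;1 51.6 -15.7 0.6 0.23;1 51.6 -15.7 0.6 0.23;1 51.6 -15.7 0.6 0.23;1 51.6 -15.7 0.6 0.23;1 51.6 -15.7 0.6 0.23;1 51.6 -15.7 0.6 0.23' |sed -n 2p;python3 go.py 414 311 205 -3.4
```

```text
eef_pos: [472.5, 188.4, 204.1]
shift cm [11.86 -6.63 -0.08] turn -0.005 | now [472.5 188.4 204.1] yang -3.7 t 14.65 w 20.1 F [ 0.2  1.  -1.2]
```

```bash
python3 -m inch '1 9.9 -5.5 0 0;1 11.8 -6.6 0 0;1 11.8 -6.6 0 0;1 11.8 -6.6 0 0;1 11.8 -6.6 0 0;1 11.8 -6.6 0 0'|sed -n 2p;python3 -m inch '1 0 0 0 0;1 0 0 0 0'|sed -n 2p; python3 go.py 414 311 110 -3.4;python3 look.py w6
python3 - <<'E'
from h import *
a=cv2.imread("pics/w6.png")
b=cv2.resize(cams.get_image("side")[90:210,130:230,::-1],(500,600),interpolation=cv2.INTER_CUBIC)
c=cv2.resize(cams.get_image("scene")[90:190,310:410,::-1],(300,300),interpolation=cv2.INTER_CUBIC)
cv2.imwrite("pics/m2.png",np.hstack([b,np.vstack([c,cv2.resize(a[100:],(300,300))])]))
E
```

```text
eef_pos: [416.8, 307.9, 205.0]
eef_pos: [417.5, 308.1, 205.8]
shift cm [ 0.27 -0.37  9.58] turn -0.007 | now [417.5 308.1 205.8] yang -3.8 t 15.45 w 19.9 F [-0.2  0.2 -0.4]
[417.5 308.1 205.8]
```

View pics/m2.png

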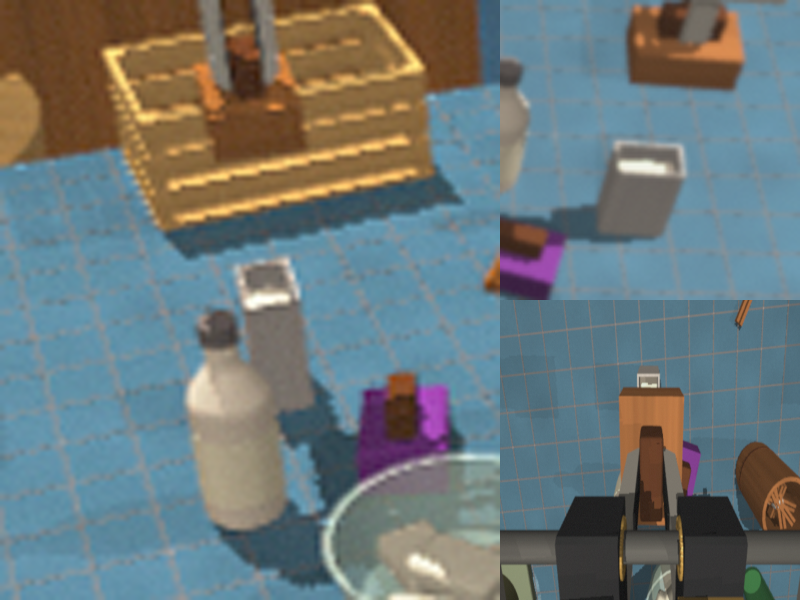

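The lid hangs above the tin, aligned. I'll refit the tin from these sharper readings: scene crop (114,143),(185,146),(182,181),(108,177), and side crop (236,266),(289,258),(299,297),(245,307).

Run:
```python
from fit import *
S=cam("scene");D=cam("side")
s=lambda u,v:(np.array([u,v])+.5)/3-.5+[310,90]
d=lambda u,v:(np.array([u,v])+.5)/5-.5+[130,90]
so=[(S,s(114,143),2),(S,s(185,146),1),(S,s(182,180),0),(S,s(108,177),3)]
do=[(D,d(236,266),1),(D,d(289,258),0),(D,d(299,297),3),(D,d(245,307),2)]
for o in (so,do,so+do):
    r=corners(o,90,38,62,[414,311,0]);print(r.x.round(3),r.fun.round(1))
# lid check: deck z = rep z+5+... lid origin ~211 -> deck 243, bar top 267
lo=[(D,d(215,156),2),(D,d(305,152),3)]
r=least_squares(lambda p:np.concatenate([proj(D,rect(p[0],p[1],211,-.064,60,84)[i])[0]-px for _,px,i in lo]),[417,308]);print("lid bottom edge side",r.x,r.fun.round(1))
s2=[(S,s(127,82),3),(S,s(238,87),0)]
r=least_squares(lambda p:np.concatenate([proj(S,rect(p[0],p[1],211,-.064,60,84)[i])[0]-px for _,px,i in s2]),[417,308]);print("lid bottom edge scene",r.x,r.fun.round(1))
```

```text
[ 4.15930e+02  3.09493e+02 -1.05000e-01] [-0.2 -0.  -1.4  1.2  0.2  0.1  1.8 -1.3]
[ 4.11874e+02  3.14799e+02 -9.70000e-02] [-0.  -0.4 -0.1 -0.3  0.1  0.5  0.   0.1]
[ 4.12914e+02  3.11022e+02 -1.05000e-01] [ 0.2 -0.8 -1.   0.5  0.6 -0.7  2.3 -2.1  0.5  0.   0.5  0.2  0.6  1.
  0.5  0.6]
lid bottom edge side [415.82701684 313.38498752] [-0.1  0.9  0.1 -0.9]
lid bottom edge scene [411.85634349 308.88334717] [ 1.2 -0.3 -1.2  0.4]
```

```bash
python3 go.py 415 310.5 92 -4.7; python3 -m inch '1 0.2 -0.2 4 0.02;1 0.2 -0.2 8 0.02;1 0.2 -0.2 11.2 0.02;1 0.2 -0.2 11.2 0.02;1 0.2 -0.2 11.2 0.02' |sed -n 2p; python3 go.py 415 310.5 75 -4.7
```

```text
shift cm [ 0.18 -0.25 11.41] turn 0.017 | now [417.4 308.6 206.1] yang -3.7 t 15.6 w 19.6 F [ 0.9  0.2 -0.8]
eef_pos: [415.2, 311.2, 94.3]
shift cm [-0.07 -0.02  1.93] turn -0.002 | now [415.2 311.2  94.3] yang -4.8 t 16.1 w 19.9 F [-0.8 -0.5 -0.2]
```

```bash
python3 -m inch '1 0 0 0.5 0;1 0 0 1 0;1 0 0 1.4 0;1 0 0 1.4 0' |sed -n '2p;4p'; python3 -m inch '1 0 0 0.3 0;1 0 0 .6 0;1 0 0 1 0;1 0 0 1 0' |sed -n '2p;4p'
```

```text
eef_pos: [415.0, 311.3, 80.0]
force: [0.1, -0.7, -0.9]
eef_pos: [414.4, 311.0, 69.2]
force: [-0.3, -0.1, -1.4]
```

Past the rim (lid edge about 16 mm below it) with no contact. Continuing down.

```bash
python3 -m inch '1 0 0 0.4 0;1 0 0 .8 0;1 0 0 1 0;1 0 0 1 0;1 0 0 1 0' |sed -n '2p;4p'; python3 -m inch '1 0 0 0.1 0;1 0 0 .2 0;1 0 0 .3 0;1 0 0 .3 0' |sed -n '2p;4p'
```

```text
eef_pos: [415.1, 311.3, 60.0]
force: [-0.2, 0.9, -0.4]
eef_pos: [415.0, 311.2, 56.9]
force: [-0.3, -1.2, -1.3]
```

```bash
python3 -m inch '1 0 0 0.1 0;1 0 0 .1 0;1 0 0 .1 0' |sed -n '2p;4p'; python3 -m inch '1 0 0 0.1 0;1 0 0 .1 0;1 0 0 .1 0' |sed -n '2p;4p'
```

```text
eef_pos: [415.1, 311.3, 56.0]
force: [0.2, -0.0, -1.1]
eef_pos: [415.3, 311.4, 55.9]
force: [-1.5, -1.0, 5.1]
```

Seated with 5 N. I'll release, rise and go back to the stack for the jar lid.

```bash
python3 -m inch '1 0 0 -0.1 0;3.5 0 0 -0.1 0;3.5 0 0 -0.1 0;3.5 0 0 -0.1 0;3.5 0 0 -0.1 0;3.5 0 0 -2 0;3.5 0 0 -7 0;3.5 0 0 -12 0' |sed -n '2p;4,6p';python3 - <<'E'
from h import *
for n,b in (("scene",(310,90,410,190)),("side",(130,90,230,210))): np.save(f"pics/tinlidded_{n}.npy",cams.get_image(n))
E
python3 go.py 653.5 -170.8 150 9.5
```

```text
eef_pos: [413.7, 310.6, 174.8]
force: [0.4, 0.1, 0.2]
gripper_width: 35.1
grip_force: 0.0
shift cm [-46.41  27.24   3.31] turn -0.25 | now [420.5 314.3 183.4] yang -4.8 t 19.3 w 35.2 F [1.5 0.3 0.7]
```

```bash
python3 -m inch '5 -46.4 27.2 0 -0.25;5 -46.4 27.2 0 -0.25;5 -46.4 27.2 0 -0.25;5 -46.4 27.2 0 -0.25;5 -46.4 27.2 0 -0.25;5 -46.4 27.2 0 -0.25;5 -46.4 27.2 0 -0.25;5 -46.4 27.2 0 -0.25' |sed -n '2p;4p'; python3 go.py 653.5 -170.8 150 9.5
```

```text
eef_pos: [585.4, -46.2, 174.1]
force: [0.4, 0.6, 0.1]
shift cm [-13.41   4.66   2.4 ] turn -0.0 | now [585.4 -46.2 174.1] yang 9.5 t 20.1 w 49.8 F [0.4 0.6 0.1]
```

```bash
python3 -m inch '5 -13.4 4.7 0 0;5 -13.4 4.7 0 0;5 -13.4 4.7 0 0;5 -13.4 4.7 2.4 0;5 -13.4 4.7 2.4 0;5 -13.4 4.7 2.4 0;5 -13.4 4.7 2.4 0' |sed -n '2p;4p'
cat > knob.py <<'E'
# find dark-brown knob top near the predicted place; args: x y ztop
import sys
from h import *
x,y,z=map(float,sys.argv[1:4]);st=ctrl.get_state();im=cams.get_image("wrist");C=cam("wrist",st)
u,v=proj(C,np.array([[x,y,z]]))[0];h=cv2.cvtColor(im,cv2.COLOR_RGB2HSV)
print("centre rgb",im[int(v),int(u)],"lid rgb",im[int(v)-30,int(u)])
m=((im[:,:,0].astype(int)<135)&(im[:,:,0].astype(int)>im[:,:,2]+25)&(im[:,:,0]>50)).astype(np.uint8)
n,l,s,c=cv2.connectedComponentsWithStats(m)
for i in range(1,n):
    if s[i,4]>60 and np.hypot(*(c[i]-[u,v]))<60: print("comp",s[i],"at",unproj(C,c[i],z).round(1),"bbox centre",unproj(C,(s[i,0]+s[i,2]/2-.5,s[i,1]+s[i,3]/2-.5),z).round(1))
print("pred px",u.round(),v.round(),"tcp",np.round(st["eef_pos"],1))
E
python3 knob.py 653.5 -170.8 120; python3 go.py 653.5 -170.8 59 9.5
```

```text
eef_pos: [653.8, -167.8, 151.6]
force: [-0.3, 0.6, 0.6]
centre rgb [96 58 37] lid rgb [205 166 106]
comp [241 185  31  39 920] at [ 653.3 -168.6] bbox centre [ 653.3 -169. ]
comp [219 239  20  21 158] at [ 638.2 -209.7] bbox centre [ 637.9 -209.7]
comp [283 240  15  33 183] at [ 686.8 -203.8] bbox centre [ 687.4 -207.5]
pred px 256.0 206.0 tcp [ 653.8 -167.8  151.6]
shift cm [-0.27 -0.13  9.32] turn 0.002 | now [ 654.2 -167.8  152.2] yang 9.6 t 20.85 w 50.0 F [-0.1 -0.1 -0. ]
```

The knob is at about (653.3,-170.8), as expected. Descending to grip.

```bash
python3 -m inch '5 -0.3 -0.1 4 0;5 -0.3 -0.1 7 0;5 -0.3 -0.1 9 0;5 -0.3 -0.1 9.2 0;5 -0.3 -0.1 9.2 0;5 -0.3 -0.1 9.2 0' |sed -n '2p;4p';python3 -m inch '1.5 0 0 0 0;1.5 0 0 0 0;1.5 0 0 0 0;1.5 0 0 0 0;1.5 0 0 0 0;1.5 0 0 0 0;1.5 0 0 0 0' 25|sed -n '2p;4,6p'
```

```text
eef_pos: [654.1, -171.6, 60.5]
force: [0.0, -0.6, 0.4]
eef_pos: [653.4, -171.9, 59.3]
force: [-0.6, 0.1, 2.0]
gripper_width: 23.5
grip_force: 25.0
```

```bash
python3 -m inch '1.5 0 0 -0.5 0;1.5 0 0 -2 0;1.5 0 0 -5 0;1.5 0 0 -10 0;1.5 0 0 -10 0;1.5 0 0 -10 0'|sed -n '2p;4,6p'; python3 go.py 643.5 182.2 160 9.5
```

```text
eef_pos: [655.1, -172.6, 162.5]
force: [-0.3, 0.4, -2.0]
gripper_width: 23.6
grip_force: 25.0
shift cm [35.18  4.72  0.16] turn 0.0 | now [ 655.1 -172.6  162.5] yang 9.5 t 22.75 w 23.6 F [-0.3  0.4 -2. ]
```

```bash
python3 -m inch '1.5 35.2 4.7 0 0;1.5 35.2 4.7 0 0;1.5 35.2 4.7 0 0;1.5 35.2 4.7 0 0;1.5 35.2 4.7 0 0;1.5 35.2 4.7 0 0;1.5 35.2 4.7 0 0;1.5 35.2 4.7 0 0'|sed -n '2p;5,6p'; python3 -m inch '1.5 0 0 0 0;1.5 0 0 0 0;1.5 0 0 0 0'|sed -n '2p';python3 go.py 643.5 182.2 125 9.5
```

```text
eef_pos: [638.7, 189.3, 156.7]
gripper_width: 23.2
grip_force: 25.0
eef_pos: [641.4, 181.1, 158.3]
shift cm [0.08 0.23 3.33] turn -0.002 | now [641.4 181.1 158.3] yang 9.4 t 23.85 w 23.3 F [-0.2 -1.1 -0.7]
```

```bash
python3 -m inch '1.5 0.1 0.2 1.5 0;1.5 0.1 0.2 3.3 0;1.5 0.1 0.2 3.3 0;1.5 0.1 .2 3.3 0'|sed -n '2p'; python3 -m inch '1.5 0 0 0.6 0;1.5 0 0 1.2 0;1.5 0 0 1.6 0;1.5 0 0 1.6 0'|sed -n '2p;4p'
```

```text
eef_pos: [642.7, 183.4, 124.8]
eef_pos: [642.6, 184.4, 109.1]
force: [-0.4, 1.0, -0.6]
```

```bash
python3 -m inch '1.5 0 0 0.6 0;1.5 0 0 1.1 0;1.5 0 0 1.6 0;1.5 0 0 1.8 0;1.5 0 0 1.8 0'|sed -n '2p;4p'
```

```text
eef_pos: [642.8, 184.3, 91.3]
force: [-0.8, -0.8, -0.2]
```

```bash
python3 -m inch '1.5 0 0 0.1 0;1.5 0 0 0.2 0;1.5 0 0 0.3 0;1.5 0 0 0.3 0'|sed -n '2p;4p'; python3 -m inch '1.5 0 0 0.1 0;1.5 0 0 0.1 0;1.5 0 0 0.1 0'|sed -n '2p;4p'
```

```text
eef_pos: [643.3, 184.4, 89.0]
force: [-0.5, -0.8, -0.7]
eef_pos: [643.3, 184.4, 88.0]
force: [-0.0, -0.4, -1.1]
```

```bash
python3 -m inch '1.5 0 0 0.1 0;1.5 0 0 0.1 0;1.5 0 0 0.1 0'|sed -n '2p;4p'; python3 -m inch '1.5 0 0 0.05 0;1.5 0 0 0.05 0;1.5 0 0 0.05 0'|sed -n '2p;4p'
```

```text
eef_pos: [643.5, 184.4, 87.3]
force: [-1.1, 0.1, 0.8]
eef_pos: [643.6, 184.5, 87.3]
force: [-1.1, -0.1, 4.3]
```

Seated (4 N). I'll release and go for the basket lid (its sides are at about −20°).

```bash
python3 -m inch '1.5 0 0 -0.1 0;5 0 0 -0.1 0;5 0 0 -0.1 0;5 0 0 -0.1 0;5 0 0 -0.1 0;5 0 0 -2 0;5 0 0 -6 0;5 0 0 -8 0' |sed -n '2p;4,6p';python3 go.py 653.5 -170.5 130 -20
```

```text
eef_pos: [644.8, 184.6, 169.7]
force: [1.1, 0.8, 0.9]
gripper_width: 50.2
grip_force: 0.0
shift cm [-35.17  -5.02   3.95] turn 0.515 | now [644.8 184.6 169.7] yang 9.5 t 27.25 w 50.2 F [1.1 0.8 0.9]
```

```bash
python3 -m inch '5 -35.2 -5 0 0.51;5 -35.2 -5 0 0.51;5 -35.2 -5 0 0.51;5 -35.2 -5 0 0.51;5 -35.2 -5 0 0.51;5 -35.2 -5 0 0.51;5 -35.2 -5 0 0.51;5 -35.2 -5 0 0.51' |sed -n '2p';python3 -m inch '5 0 0 4 0;5 0 0 4 0;5 0 0 4 0;5 0 0 4 0'|sed -n 2p
cat > sq.py <<'E'
# fit square knob / lid deck outline: arg x y z
from h import *;import sys
x,y,z=map(float,sys.argv[1:4]);st=ctrl.get_state();im=cams.get_image("wrist");C=cam("wrist",st);np.save("pics/sq.npy",im)
r=im[:,:,0].astype(int);b=im[:,:,2].astype(int)
m=((r<135)&(r>b+25)&(r>50)).astype(np.uint8);n,l,s,c=cv2.connectedComponentsWithStats(m)
u=proj(C,np.array([[x,y,z]]))[0]
for i in range(1,n):
    if s[i,4]>60 and np.hypot(*(c[i]-u))<60:
        cn=cv2.findContours((l==i).astype(np.uint8),0,2)[0][0][:,0].astype(float)
        P=np.array([unproj(C,q,z) for q in cn],np.float32);(cx,cy),wh,a=cv2.minAreaRect(P);print(s[i],"world rect",round(cx,1),round(cy,1),np.round(wh,1),"ang",round(a,1))
print("tcp",np.round(st["eef_pos"],1))
E
python3 sq.py 653.5 -170.5 88; python3 knob.py 653.5 -170.5 88;python3 go.py 653.5 -170.5 28 -20
```

```text
eef_pos: [651.6, -177.7, 166.3]
eef_pos: [653.1, -170.4, 128.1]
[ 243  178   37   39 1253] world rect 656.4 -169.4 [31.3 28.8] ang 70.4
[ 241  230   60   41 1064] world rect 641.0 -222.3 [37.1 45.7] ang 30.8
tcp [ 653.1 -170.4  128.1]
centre rgb [104  64  41] lid rgb [170 108  64]
comp [ 242  178   37   39 1268] at [ 655.7 -168.7] bbox centre [ 656.  -169.2]
comp [ 241  230   58   41 1045] at [ 643.5 -218.3] bbox centre [ 648.2 -214.8]
pred px 258.0 200.0 tcp [ 653.4 -170.5  128.6]
shift cm [ 1.000e-02 -4.000e-02  1.007e+01] turn 0.006 | now [ 653.5 -170.6  128.7] yang -19.6 t 28.55 w 50.2 F [0.4 0.4 0.5]
```

```bash
python3 -m inch '5 0 0.2 4 0;5 0 0.2 8 0;5 0 0.2 9.8 0;5 0 0.2 10.1 0;5 0 .2 10.1 0;5 0 .2 10.1 0;5 0 .2 10.1 0' |sed -n '2p;4p';python3 -m inch '1.5 0 0 0 0;1.5 0 0 0 0;1.5 0 0 0 0;1.5 0 0 0 0;1.5 0 0 0 0;1.5 0 0 0 0;1.5 0 0 0 0' 30|sed -n '2p;4,6p'
```

```text
eef_pos: [654.9, -171.8, 26.6]
force: [-0.4, -0.3, 0.2]
eef_pos: [654.0, -171.7, 25.9]
force: [-1.9, 0.9, 4.6]
gripper_width: 23.5
grip_force: 31.1
```

```bash
python3 -m inch '1.5 0 0 -0.5 0;1.5 0 0 -2 0;1.5 0 0 -5 0;1.5 0 0 -9 0;1.5 0 0 -13 0;1.5 0 0 -13 0;1.5 0 0 -13 0'|sed -n '2p;4,6p'; python3 go.py 441 -340.2 155 17.8
```

```text
eef_pos: [655.1, -172.1, 157.5]
force: [0.2, 0.9, -2.2]
gripper_width: 23.7
grip_force: 30.8
shift cm [-23.04 -14.48   0.2 ] turn -0.655 | now [ 655.1 -172.1  157.5] yang -19.7 t 30.65 w 23.7 F [ 0.2  0.9 -2.2]
```

```bash
python3 -m inch '1.5 -23 -14.5 0 -0.655;1.5 -23 -14.5 0 -0.655;1.5 -23 -14.5 0 -0.655;1.5 -23 -14.5 0 -0.655;1.5 -23 -14.5 0 -0.655;1.5 -23 -14.5 0 -0.655;1.5 -23 -14.5 0 -0.655;1.5 -23 -14.5 0 -0.655'|sed -n '2p'; python3 -m inch '1.5 0 0 0 0;1.5 0 0 0 0;1.5 0 0 0 0'|sed -n '2p';python3 go.py 441 -340.2 102 17.8
```

```text
eef_pos: [438.8, -338.4, 153.5]
eef_pos: [440.7, -338.4, 155.2]
shift cm [-0.18 -0.03  5.32] turn 0.002 | now [ 440.7 -338.4  155.2] yang 17.9 t 31.75 w 23.4 F [ 0.5 -0.1 -1.4]
```

```bash
python3 -m inch '1.5 -0.2 0 2 0;1.5 -0.2 0 4 0;1.5 -0.2 0 5.3 0;1.5 -0.2 0 5.3 0;1.5 -0.2 0 5.3 0'|sed -n '2p'; python3 -m inch '1.5 0 0 0.6 0;1.5 0 0 1.2 0;1.5 0 0 1.6 0;1.5 0 0 1.6 0'|sed -n '2p;4p'
```

```text
eef_pos: [440.9, -341.1, 102.7]
eef_pos: [440.1, -340.7, 85.8]
force: [-0.2, 0.4, -1.8]
```

```bash
python3 -m inch '1.5 0 0 0.6 0;1.5 0 0 1.1 0;1.5 0 0 1.5 0;1.5 0 0 1.6 0;1.5 0 0 1.6 0'|sed -n '2p;4p'
```

```text
eef_pos: [440.4, -341.1, 70.2]
force: [0.3, 0.1, -2.6]
```

```bash
python3 -m inch '1.5 0 0 0.1 0;1.5 0 0 0.2 0;1.5 0 0 0.35 0;1.5 0 0 0.35 0'|sed -n '2p;4p'; python3 -m inch '1.5 0 0 0.1 0;1.5 0 0 0.1 0;1.5 0 0 0.1 0'|sed -n '2p;4p'
```

```text
eef_pos: [440.4, -341.1, 66.8]
force: [-0.2, -0.1, -3.2]
eef_pos: [440.6, -341.2, 66.0]
force: [0.3, -0.2, -1.7]
```

```bash
python3 -m inch '1.5 0 0 0.1 0;1.5 0 0 0.1 0;1.5 0 0 0.1 0'|sed -n '2p;4p'
```

```text
eef_pos: [440.7, -341.4, 65.9]
force: [-1.8, 1.8, 5.5]
```

Seated. Releasing, then on to the bowl lid.

```bash
python3 -m inch '1.5 0 0 -0.1 0;5 0 0 -0.1 0;5 0 0 -0.1 0;5 0 0 -0.1 0;5 0 0 -0.1 0;5 0 0 -2 0;5 0 0 -6 0;5 0 0 -8 0' |sed -n '2p;4,6p';python3 go.py 653.5 -169.5 100 9.5
```

```text
eef_pos: [441.6, -342.3, 147.8]
force: [0.8, 0.2, 0.3]
gripper_width: 49.8
grip_force: 0.0
shift cm [ 9.99 25.45  4.79] turn 0.145 | now [ 441.6 -342.3  147.8] yang 17.8 t 34.95 w 49.8 F [0.8 0.2 0.3]
```

```bash
python3 -m inch '5 10 25.5 0 0.145;5 10 25.5 0 0.145;5 10 25.5 0 0.145;5 10 25.5 0 0.145;5 10 25.5 0 0.145;5 10 25.5 0 0.145;5 10 25.5 0 0.145;5 10 25.5 0 0.145' |sed -n '2p';python3 -m inch '5 0 0 4.5 0;5 0 0 4.5 0;5 0 0 4.5 0;5 0 0 4.5 0;5 0 0 4.5 0'|sed -n 2p; python3 knob.py 653.5 -169.5 56;python3 go.py 653.5 -169.5 -4 9.5
```

```text
eef_pos: [652.5, -167.7, 144.4]
eef_pos: [653.9, -169.1, 102.5]
centre rgb [87 52 34] lid rgb [184 164 102]
comp [243 177  29  37 812] at [ 653.6 -168. ] bbox centre [ 653.7 -167.3]
pred px 256.0 198.0 tcp [ 653.9 -169.1  102.5]
shift cm [-0.03 -0.08 10.63] turn -0.0 | now [ 653.9 -168.9  102.3] yang 9.5 t 36.3 w 50.0 F [-0.6 -0.4  0.2]
```

```bash
python3 -m inch '5 -0.1 0 4 0;5 -0.1 0 8 0;5 -0.1 0 10.2 0;5 -0.1 0 10.5 0;5 -0.1 0 10.5 0;5 -0.1 0 10.5 0;5 -0.1 0 10.5 0' |sed -n '2p;4p';python3 -m inch '1.5 0 0 0 0;1.5 0 0 0 0;1.5 0 0 0 0;1.5 0 0 0 0;1.5 0 0 0 0;1.5 0 0 0 0;1.5 0 0 0 0' 35|sed -n '2p;4,6p'
```

```text
eef_pos: [653.8, -169.3, -3.6]
force: [0.4, -0.4, -0.7]
eef_pos: [653.0, -169.0, -4.8]
force: [-0.1, 0.0, 0.7]
gripper_width: 23.6
grip_force: 35.0
```

```bash
python3 -m inch '1.5 0 0 -0.5 0;1.5 0 0 -2 0;1.5 0 0 -5 0;1.5 0 0 -9 0;1.5 0 0 -13 0;1.5 0 0 -13 0;1.5 0 0 -13 0'|sed -n '2p;4,6p'
python3 - <<'E'
from fit import *;import pickle
im,W=pickle.load(open("pics/w1.pkl","rb"));S=cam("scene");D=cam("side")
c=lambda k,x:(W,k,(x+.5)/1.5625-.5)
sc=lambda k,v:(S,k,((v+.5)/2.66-.5)+(90 if k in'lr' else 105))
dc=lambda k,v:(D,k,((v+.5)/3.2-.5)+(165 if k in'lr' else 135))
w=[c('l',258),c('r',418),c('t',319),c('b',471)];s=[sc('l',344),sc('r',500),sc('t',84)];d=[dc('l',94),dc('r',267),dc('t',148)]
for o in (w,s,d,s+d,w+s+d):
  for dd in (158,164):
    r=round_(o,75,dd,[464,6]);print(dd,r.x.round(1),r.fun.round(1))
E
python3 go.py 464 6.5 120 9.5
```

```text
eef_pos: [653.8, -169.3, 127.0]
force: [-0.4, 0.2, -3.0]
gripper_width: 23.5
grip_force: 35.0
158 [465.4   8.2] [-0.9  0.9  0.8 -0.8]
164 [465.5   7.6] [-2.9  2.9 -0.8  1.2]
158 [464.    5.8] [ 0.5 -0.5  0.1]
164 [466.5   5.9] [-0.7  0.7 -0.1]
158 [459.6   4.6] [ 0.9 -0.9  0.2]
164 [459.    2.7] [-0.2  0.2 -0. ]
158 [460.8   5.7] [ 0.5 -0.5 -0.8  1.2 -0.6 -0.1]
164 [461.3   5.6] [-0.6  0.6 -1.4  0.4  0.5 -0.7]
158 [464.4   7.6] [-1.6  0.2  1.  -0.6  1.1  0.2  0.2  2.2  0.3 -0.7]
164 [464.6   7.2] [-3.5  2.2 -0.6  1.3 -0.1  1.1 -0.5  1.3  1.4 -1.2]
shift cm [ 20.48 -15.81   0.62] turn 0.0 | now [ 653.8 -169.3  127. ] yang 9.5 t 38.4 w 23.5 F [-0.4  0.2 -3. ]
```

```bash
python3 -m inch '1.5 20.5 -15.8 0 0;1.5 20.5 -15.8 0 0;1.5 20.5 -15.8 0 0;1.5 20.5 -15.8 0 0;1.5 20.5 -15.8 0 0;1.5 20.5 -15.8 0 0;1.5 20.5 -15.8 0 0;1.5 20.5 -15.8 0 0'|sed -n '2p'; python3 -m inch '1.5 0 0 0 0;1.5 0 0 0 0;1.5 0 0 0 0'|sed -n '2p';python3 go.py 464 6.5 78 9.5
```

```text
eef_pos: [463.5, 6.6, 124.4]
eef_pos: [463.9, 6.4, 125.0]
shift cm [0.01 0.01 4.7 ] turn -0.001 | now [463.9   6.4 125. ] yang 9.4 t 39.5 w 23.0 F [-0.5 -0.6 -2.2]
```

```bash
python3 -m inch '1.5 0 0 2 0;1.5 0 0 4 0;1.5 0 0 4.6 0;1.5 0 0 4.6 0;1.5 0 0 4.6 0'|sed -n '2p;4p'; python3 -m inch '1.5 0 0 0.4 0;1.5 0 0 0.9 0;1.5 0 0 1.3 0;1.5 0 0 1.3 0'|sed -n '2p;4p'
```

```text
eef_pos: [464.0, 6.9, 79.7]
force: [-0.4, -0.6, -1.5]
eef_pos: [462.5, 7.2, 65.4]
force: [0.3, 0.1, -3.2]
```

```bash
python3 -m inch '1.5 0 0 0.5 0;1.5 0 0 1 0;1.5 0 0 1.5 0;1.5 0 0 1.9 0;1.5 0 0 1.9 0'|sed -n '2p;4p'
```

```text
eef_pos: [462.4, 7.2, 46.2]
force: [0.6, 0.4, -2.9]
```

```bash
python3 -m inch '1.5 0 0 0.1 0;1.5 0 0 0.2 0;1.5 0 0 0.3 0;1.5 0 0 0.3 0'|sed -n '2p;4p'; python3 -m inch '1.5 0 0 0.1 0;1.5 0 0 0.1 0;1.5 0 0 0.1 0'|sed -n '2p;4p'
```

```text
eef_pos: [463.2, 7.1, 44.1]
force: [-0.8, -0.4, -3.7]
eef_pos: [463.2, 7.1, 43.0]
force: [0.2, -0.2, -2.4]
```

```bash
python3 -m inch '1.5 0 0 0.1 0;1.5 0 0 0.1 0;1.5 0 0 0.1 0'|sed -n '2p;4p'; python3 -m inch '1.5 0 0 0.08 0;1.5 0 0 0.08 0;1.5 0 0 0.08 0'|sed -n '2p;4p'
```

```text
eef_pos: [463.3, 7.1, 42.1]
force: [-0.3, 0.0, -2.2]
eef_pos: [463.4, 7.1, 42.1]
force: [-3.1, 0.4, 6.3]
```

Seated at the expected height. I'll release, rise clear and check the whole scene.

```bash
python3 -m inch '1.5 0 0 -0.1 0;5 0 0 -0.1 0;5 0 0 -0.1 0;5 0 0 -0.1 0;5 0 0 -0.1 0;5 0 0 -2 0;5 0 0 -8 0;5 0 0 -14 0' |sed -n '2p;4,6p';python3 -m inch '5 -15 0 -5 0;5 -15 0 -5 0;5 -15 0 -5 0;5 -15 0 -5 0;5 -15 0 -5 0;5 -15 0 -5 0;5 -15 0 -5 0'|sed -n '2p;4p'
python3 - <<'E'
from h import *
a=cv2.resize(cams.get_image("scene")[90:320,90:400,::-1],(400,300),interpolation=cv2.INTER_CUBIC)
b=cv2.resize(cams.get_image("side")[120:330,160:440,::-1],(400,300),interpolation=cv2.INTER_CUBIC)
a=cv2.resize(cams.get_image("scene")[90:310,90:400,::-1],(560,397),interpolation=cv2.INTER_CUBIC)
b=cv2.resize(cams.get_image("side")[125:320,160:350,::-1],(240,246),interpolation=cv2.INTER_CUBIC)
o=np.zeros((600,800,3),np.uint8)
s=cams.get_image("scene")[95:275,95:385,::-1];d=cams.get_image("side")[125:325,165:345,::-1]
s=cv2.resize(s,(480,298),interpolation=cv2.INTER_CUBIC);d=cv2.resize(d,(320,356),interpolation=cv2.INTER_CUBIC)
o[:298,:480]=s;o[:356,480:]=d
cv2.imwrite("pics/final.png",o[:356])
E
```

```text
eef_pos: [461.8, 7.3, 161.4]
force: [1.1, 0.2, 0.1]
gripper_width: 49.8
grip_force: 0.0
eef_pos: [487.2, -139.0, 210.2]
force: [0.6, 0.5, 0.8]
```

View pics/final.png

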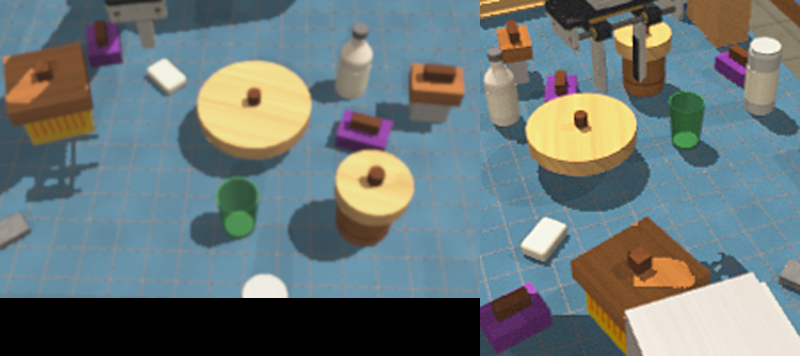

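All four lids sit level on their containers, and the tumbler and bottle stand where they were. Handing in.

```bash
python3 -c "
from rig import ctrl
print(ctrl.hand_in())"
```

```text
the job is handed in; nothing more can be done
None
```

All four lids are on their containers, placed in the order asked. Each came down to its expected seated height with light contact, and all look level in the final camera picture. The job is handed in, but no verdict came back.

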